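# Lock the quarter-turn bung on a wine jar

## Robot

A 6-joint arm with a two-finger parallel gripper is mounted at the origin on the work surface. World frame = base frame: x ahead of the robot, y to its left, z up, the work surface at z = 0. Lengths are in m, angles in degrees, forces in N, time in s.
With the tool pointing down it reaches from about 0.4 to 0.825 m from the base axis. Payload 7 kg.
Tool frame: the origin (TCP) lies on the centre line of the jaws, within the pads' length; the fingertips stand 17 mm ahead of it and the grasp point (between the pads) lies 2 mm behind it; z points along the fingers, y is the direction in which the jaws open and shut (so a half turn about z gives the same grasp; the last joint's range is limited). The gripper opens to 88 mm and grips with 3 to 60 N. Pads are 19 mm wide; open, the fingers measure 130 mm over their backs; the gripper's body (78 mm by 193 mm) begins 47 mm behind the grasp point.
Start: joints at [-60.212, 20.546, 0.682, 0, -70.136, -16.507], TCP at [0.155, -0.657, 0.244] pointing down, gripper open.
Joint ranges: [-176.03, 176.03], [-82.01, 121.73], [-58.28, 71.71], [-173.87, 95.51], [-174.79, -0.11], [-173.66, 173.66]. Speed limits (degrees/s): [136.94, 136.94, 172.46, 180, 180, 180].

## Interface

Orientations are given as [roll, pitch, yaw] about the fixed x, y, z axes, in that order (R = Rz(yaw) Ry(pitch) Rx(roll)).
In Python, from plant import telemetry, vision, close_job, recognise, silhouettes, place_of gives the robot as it stands.
- The arm moves only by the shell command python3 -m handwheel 'ROWS'. ROWS is JSON, a list that holds one entry, the list of rows, each a list of 5 numbers: the shift along the tool's x, y, z in m, then the turn about the tool's z in rad, then the closure, from 0 (fully open) to 1 (shut). In form: [[[tx, ty, tz, yaw, gripper], ...]]. A call has 1 to 20 rows; each row shifts and turns the commanded pose from where the row before left it, along the tool's axes as they then stand; what a row does not reach is not made up. A row lasts 1/12 s, in which the tool goes at most 41.7 mm and 7.16 degrees, less where a joint would pass 70% of its speed; a pose out of reach is approached as far as the arm can. A call with a gripper value outside its range is refused whole. The fingers move at their own pace and stop on an object; the grip force is fixed at half the most. Time passes only in rows, so rows that do not move let the fingers close. It gives the time, the measured TCP pose, the force and the opening at its end, in the units of the state.
- telemetry.get_obs(): the state, without advancing time (a new reading comes with each control period).
- vision.snapshot(name): name is "side" or "top" or "wrist"; returns a dict with "color" (420x560x3 uint8, red, green, blue), "mtx" (3x3 intrinsics, pixels), "cam_to_world" (4x4, takes a point from camera to world coordinates); the wrist camera has in their place "tool_from_camera" (4x4, takes a point from camera to tool coordinates, whose origin is the TCP and whose axes are the flange's). Camera axes: x right, y down, z forward; pixel columns grow to the right and rows downward; lengths in m; the calibration is good to about 2 mm. A picture is of the moment at which its call begins: read the wrist's pose just before it. There is no depth.
- close_job(): hands the job in, once; it reports no verdict.
Trained networks look in a picture, given as the dict that the camera call returned (one of the last four; its "shot" number tells which), for a name from the list of things; names that differ only in an ending like _2 or _b are one class to them, and where a whole thing is asked for, a point or a joint stands for the part that bears it (a point fixed in the world has none). Each returns a list of dicts, best first, with "conf" (0 to 1); they miss things now and then, are a little off and sometimes report something else, mostly with a low value. They report only what shows in the picture. A call takes as long as a camera call.
- recognise(name, picture): "xy" ([column, row] in pixels, amid what is visible of it).
- silhouettes(name, picture): "region" (420x560 bool, what is visible of it) and "xy" ([column, row] in pixels, amid what is visible of it).
- place_of(name, picture): "xy" ([column, row] in pixels: a listed point, or the origin of a listed thing).
The state is a dict: "clock": time; "joint_pos": joint angles; "qvel": joint speeds; "tau": joint torques, N m; "tool_pos": TCP position; "orientation": TCP orientation; "force": force on the tool from outside, world axes, zero at the start; "moment": the same for the moment, N m; "opening": finger opening in m.
Only numpy, scipy, OpenCV 4.12 (cv2) and the standard library are available. Lean on these libraries where they do the work, as an engineer would, in place of code of your own. Each camera call takes 0.05 s, during which the arm holds its last target.

## Task

Close the wine jar that has the open steel collar: take the winged bung, set it in the collar with its two ears in the collar's gaps, press it gently down against the spring and turn it clockwise a quarter turn until the ears spring up into their catches, then let go. Do not lean hard on the jar, and leave the other things on the bench where they are.

Things in the scene. Friction and masses are not known exactly. Their poses are not given: they have to be found in the camera images.
- bung: Winged bung, loose, upright on the bench, about 200 g: steel drum 47 mm across, 26 mm high. Origin: centre of its underside, z up. At its foot two ears stick out along its +x and -x, tips 34 mm from the axis, each 12 mm wide, 5 mm thick, undersides level with the drum's. Half-turn symmetric: it fits either way round. The similar stopper without ears is not wanted.
- wing (a point): Middle of the wooden wing on the bung's drum, 41 mm above the bung's underside; axes as the bung's. The wing is an upright bar 44 mm long along x, 14 mm thick along y, 30 mm tall, from 26 to 56 mm above the underside. Grip it across its thickness, fingertips just above the drum's top, where they can press on it.
- jar: Open brown glazed jar, fixed to the bench, 150 mm across the belly, with a steel collar round its neck and two small ears on its shoulder along its own +y and -y (out to 91 mm from the axis, top at 115 mm). Origin: centre of its underside, z up. The other jar of this shape has a flat clay lid and no collar.
- mouth (a point): Centre of the collar's top rim, 165 mm above the jar's underside; axes as the jar's. Steel collar 86 mm across, bore 52 mm (2.5 mm play round the drum). Two opposite gaps, 18 mm wide, cut the rim for the ears. They lie 0.2 to 1.5 rad anticlockwise (from above) of the jar's x axis; no reading says where: see or feel them. With the ears on the rim the bung's underside is level with this point.
- seal_rest (a point): On the jar's axis, 4 mm below mouth: the top of the sprung rubber seal inside the collar, unpressed. With its ears in the gaps the bung's underside comes to this point. The spring then pushes back with 3 N, and 0.75 N more per mm pressed; its hard stop is 17 mm below mouth (about 13 N). Over 60 N on the jar, side loads of jamming or of the stop included, is damage.
- catch (a point): On the jar's axis, 9.5 mm below mouth: where the caught bung's underside ends. To get there press it 13 to 17 mm below mouth, so the ears pass under the rim, and turn it 90 degrees clockwise (from above) from the gaps; a hard stop follows some 10 degrees on, the other way is blocked. There the spring lifts the ears 3.5 mm into the catches; short of them it stays at 13 mm or rises to 4 mm.
- plain_stopper: Bystander, loose: turned wooden stopper without ears, 46 mm across, 50 mm tall. Origin: centre of its underside.
- rubber_ring: Bystander, loose: flat rubber ring 72 mm across, 7 mm thick. Origin: centre of its underside.
- tasting_cup: Bystander, loose: small clay cup 60 mm across, 50 mm tall. Origin: centre of its underside.
- bran_bowl: Bystander, loose: white bowl 110 mm across, 45 mm tall. Origin: centre of its underside.
- brush: Bystander, loose: wooden-handled brush lying on the bench. Origin: near its middle, on its underside.
- ladle: Bystander, loose: steel spoon lying on the bench. Origin: near its middle, on its underside.

How it is judged:
By the outcome, as a careful person would: the job done as asked, in the order asked, and still so for the second after the job is handed in, with the robot touching nothing.
It also fails if it takes over 72 s, if anything falls off the work surface, if the arm or the gripper's body presses on something with over 40 N, if the wrist force passes 120 N, or if a joint passes its speed limit or range.

## Working session

There is one attempt and no reset: what is moved stays moved. The work goes in short steps, Python scripts to look and compute and a shell command to move; the robot and the scene stay as the last step left them, time stands still between calls to the robot, and variables do not carry over. Pictures are saved under pics/ and viewed, and the job is handed in when it is done.

```bash
ls; mkdir -p pics
python3 - <<'E'
from plant import telemetry, vision, recognise, place_of
import cv2
print(telemetry.get_obs())
for n in ["side","top","wrist"]:
    s=vision.snapshot(n); cv2.imwrite(f"pics/{n}0.png",s["color"][:,:,::-1])
    print(n,s["mtx"].tolist(), {k:v.round(4).tolist() for k,v in s.items() if k in("cam_to_world","tool_from_camera")})
    for o in ["bung","jar","wing","mouth"]:
        print(o,[(round(d["conf"],2),[round(float(v),1) for v in d["xy"]]) for d in place_of(o,s)[:3]])
E
```

```text
pics
{'clock': 0.0, 'joint_pos': array([-6.02114280e+01,  2.05909357e+01,  6.34050861e-01, -2.02132568e-02,
       -7.01364963e+01, -1.65076211e+01]), 'qvel': array([-0.0830235 , -0.03021901, -0.08556821,  0.08291066, -0.02352963,
        0.01822684]), 'tau': array([-1.07249463e-03, -5.82711911e+01,  2.93049181e+01,  6.99705362e+00,
        6.82194936e-03, -1.50198166e-04]), 'tool_pos': array([ 0.1549426 , -0.65649922,  0.24263012]), 'orientation': array([ 1.79905068e+02, -8.31757283e-03, -1.66725926e+02]), 'force': array([0.43941422, 0.32879714, 0.2781637 ]), 'moment': array([-0.01326954, -0.02850768,  0.02152408]), 'opening': 0.08748870757249425}
side [[528.0803005007863, 0.0, 279.6299221317041], [0.0, 528.0803005007863, 212.42953281376836], [0.0, 0.0, 1.0]] {'cam_to_world': [[-0.7743, -0.4269, 0.4672, 0.0649], [-0.6328, 0.5357, -0.5591, 0.5884], [-0.0116, -0.7285, -0.6849, 0.8738], [0.0, 0.0, 0.0, 1.0]]}
bung [(0.66, [341.0, 153.3]), (0.63, [312.3, 276.1])]
jar [(0.59, [334.0, 206.4])]
wing [(0.75, [309.9, 262.1])]
mouth [(0.96, [340.5, 153.6])]
top [[381.979883647688, 0.0, 276.3221084977459], [0.0, 381.979883647688, 207.6998960945876], [0.0, 0.0, 1.0]] {'cam_to_world': [[-0.0014, -0.9882, 0.1535, 0.4273], [-1.0, -0.0002, -0.01, 0.0107], [0.0099, -0.1535, -0.9881, 0.9025], [0.0, 0.0, 0.0, 1.0]]}
bung [(0.76, [281.0, 245.2]), (0.61, [297.1, 195.0])]
jar [(0.86, [370.2, 209.0])]
wing [(0.88, [282.1, 240.8])]
mouth [(0.79, [395.9, 200.1]), (0.36, [283.5, 239.8])]
wrist [[298.66729169292387, 0.0, 276.38795772142515], [0.0, 298.66729169292387, 211.30657635008026], [0.0, 0.0, 1.0]] {'tool_from_camera': [[0.0002, -0.9511, -0.3089, 0.0836], [1.0, 0.0002, 0.0, 0.0005], [0.0001, -0.3089, 0.9511, -0.1402], [0.0, 0.0, 0.0, 1.0]]}
bung []
jar []
wing []
mouth []
```

View pics/side0.png

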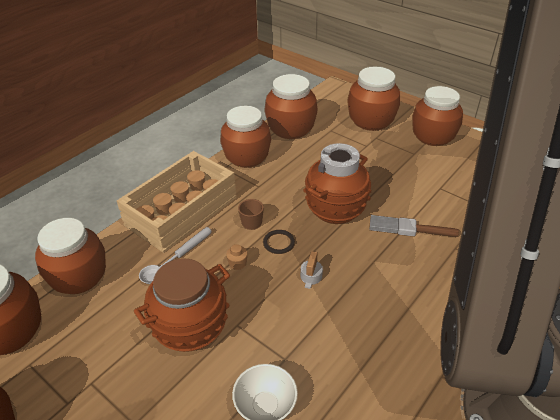

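View pics/top0.png

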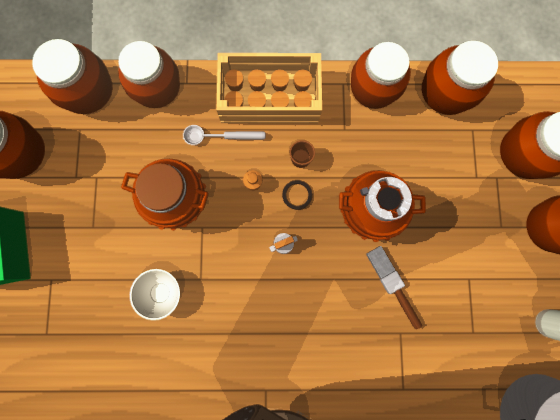

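The side view shows the open collared jar at (338,185), with its mouth at (340,154). The bung is at (312,270). In the top view the collar is at (389,198) and the bung at (284,243). Next I'll triangulate both and zoom in.

```bash
cat > h.py <<'E'
import numpy as np, cv2
def ray(s,xy,T=None):
    T=s["cam_to_world"] if T is None else T
    d=T[:3,:3]@(np.linalg.inv(s["mtx"])@[xy[0],xy[1],1]); return T[:3,3],d
def atz(s,xy,z,T=None):
    o,d=ray(s,xy,T); return o+d*(z-o[2])/d[2]
def proj(s,p,T=None):
    T=s["cam_to_world"] if T is None else T
    c=T[:3,:3].T@(np.asarray(p,float)-T[:3,3]); u=s["mtx"]@c; return u[:2]/u[2]
def tri(r):
    A=0;b=0
    for o,d in r:
        d=d/np.linalg.norm(d);P=np.eye(3)-np.outer(d,d);A=A+P;b=b+P@o
    return np.linalg.solve(A,b)
from scipy.spatial.transform import Rotation as R
def Ttool(o):
    T=np.eye(4);T[:3,:3]=R.from_euler("xyz",o["orientation"],degrees=True).as_matrix();T[:3,3]=o["tool_pos"];return T
E
python3 - <<'E'
from plant import *
from plant import vision, place_of
from h import *
S=vision.snapshot("side");T=vision.snapshot("top")
print("mouth fixed z",atz(S,(340.5,153.6),.165),atz(T,(395.9,200.1),.165), atz(T,(389,198),.165))
print("wing",atz(S,(309.9,262.1),.041),atz(T,(282.1,240.8),.041),tri([ray(S,(309.9,262.1)),ray(T,(282.1,240.8))]))
print("bung",atz(S,(312.3,276.1),0),atz(T,(281,245.2),0))
print("jar",atz(S,(334,206.4),0),atz(T,(370.2,209),0))
def crop(s,c,h,n,k):
    x,y=c;im=s["color"][y-h:y+h,x-h:x+h,::-1];return cv2.resize(im,None,fx=k,fy=k,interpolation=cv2.INTER_CUBIC)
a=np.hstack([crop(S,(340,185),45,0,4.4),crop(T,(384,205),45,0,4.4)]);cv2.imwrite("pics/jar1.png",a)
a=np.hstack([crop(S,(312,268),25,0,8),crop(T,(284,243),25,0,8)]);cv2.imwrite("pics/bung1.png",a)
E
```

```text
mouth fixed z [ 0.56335356 -0.22184128  0.165     ] [ 0.55702779 -0.23186605  0.165     ] [ 0.5612169  -0.21845528  0.165     ]
wing [ 0.48751669 -0.01343486  0.041     ] [ 0.48567856 -0.01089544  0.041     ] [ 0.48550708 -0.01074705  0.04478898]
bung [ 0.48045802 -0.01445708  0.        ] [ 0.4781087  -0.00929399  0.        ]
jar [ 0.5707342  -0.22422951  0.        ] [ 0.5643796 -0.223302   0.       ]
```

View pics/jar1.png

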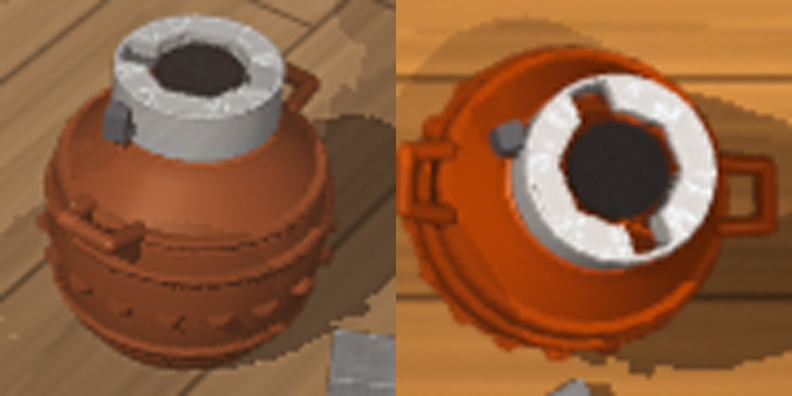

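View pics/bung1.png

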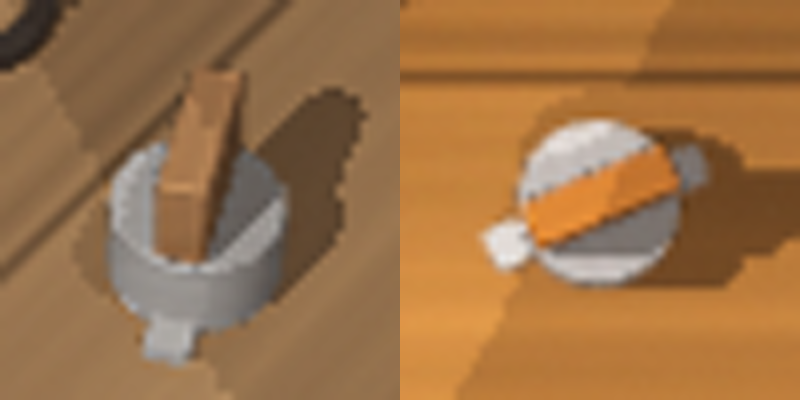

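Zoomed in, the top view shows the collar's gaps at about (383.5,182) and (395,214). A dark lug on the collar's outside at (365,191) is not a gap. The bung's ear tips are at (272,248.5) and (295,238.5).

Run:
```python
from plant import vision, telemetry
from h import *
T=vision.snapshot("top");S=vision.snapshot("side")
im=T["color"].astype(int)
m=((im.min(2)>185)).astype(np.uint8); m[:, :355]=0;m[:150]=0;m[240:]=0;m[:,425:]=0
c=max(cv2.findContours(m,cv2.RETR_EXTERNAL,cv2.CHAIN_APPROX_NONE)[0],key=cv2.contourArea)
P=np.array([atz(T,p[0],.165)[:2] for p in cv2.convexHull(c)])
(cx,cy),r=cv2.minEnclosingCircle((P*1e3).astype(np.float32));print("collar white",cx,cy,r)
dark=(im.max(2)<60).astype(np.uint8);dark[:, :365]=0;dark[:170]=0;dark[225:]=0;dark[:,415:]=0
ys,xs=np.nonzero(dark);print("bore px",xs.mean(),ys.mean(),len(xs))
for z in(.165,.161,.148):print(z,atz(T,(xs.mean(),ys.mean()),z))
a=atz(T,(383.5,182.3),.165);b=atz(T,(395.1,213.9),.165);d=a-b;print("gap",a,b,(a+b)/2,np.linalg.norm(d),np.degrees(np.arctan2(d[1],d[0])))
a=atz(T,(271.9,248.6),.005);b=atz(T,(295.25,238.6),.005);d=a-b;print("ears",a,b,(a+b)/2,np.linalg.norm(d),np.degrees(np.arctan2(d[1],d[0])))
a=atz(S,(297.3+0,0),.0)
for k,q in {"earL":(168,345)}.items(): print(k,atz(S,(287+q[0]/8,243+q[1]/8),.005))
```

```text
collar white 558.4879150390625 -211.2883758544922 40.675785064697266
bore px 388.82262210796915 198.16195372750641 389
0.165 [ 0.56089304 -0.21809013  0.165     ]
0.161 [ 0.56161749 -0.21933113  0.161     ]
0.148 [ 0.56397196 -0.2233644   0.148     ]
gap [ 0.59279396 -0.20901036  0.165     ] [ 0.52963947 -0.2289396   0.165     ] [ 0.56121671 -0.21897498  0.165     ] 0.06622435555623121 17.51378122356501
ears [0.46991882 0.01212753 0.005     ] [ 0.49325666 -0.04271825  0.005     ] [ 0.48158774 -0.01529536  0.005     ] 0.05960465769295233 113.05059895059624
earL [0.4688857  0.01636145 0.005     ]
```

```bash
python3 -m handwheel '[[[-0.0233,0.0275,0,0,0],[-0.0233,0.0275,0,0,0],[-0.0233,0.0275,0,0,0],[-0.0233,0.0275,0,0,0],[-0.0233,0.0275,0,0,0],[-0.0233,0.0275,0,0,0],[-0.0233,0.0275,0,0,0],[-0.0233,0.0275,0,0,0],[-0.0233,0.0275,0,0,0],[-0.0233,0.0275,0,0,0],[-0.0233,0.0275,0,0,0],[-0.0233,0.0275,0,0,0],[-0.0233,0.0275,0,0,0],[-0.0233,0.0275,0,0,0],[-0.0233,0.0275,0,0,0],[-0.0233,0.0275,0,0,0],[-0.0233,0.0275,0,0,0],[-0.0233,0.0275,0,0,0],[-0.0233,0.0275,0,0,0],[-0.0233,0.0275,0,0,0]]]'; python3 -c "
from plant import telemetry;print(telemetry.get_obs()['joint_pos'])"
```

```text
clock: 2.62
tool_pos: [0.4827, -0.0127, 0.244]
orientation: [180.0, 0.1, -166.7]
force: [1.1, -1.1, 0.8]
opening: 0.0877
[ 2.18979379e+01  2.10662875e+00 -2.27574896e+01  3.18163227e-03
 -6.50726803e+01 -9.85962307e+01]
```

```bash
python3 -m handwheel '[[[0,0,0,-0.124,0],[0,0,0,-0.124,0],[0,0,0,-0.124,0],[0,0,0,-0.124,0],[0,0,0,-0.124,0],[0,0,0,-0.124,0],[0,0,0,-0.124,0],[0,0,0,-0.124,0],[0,0,0,-0.124,0],[0,0,0,-0.124,0],[0,0,0,-0.124,0],[0,0,0,-0.124,0],[0,0,0,-0.124,0],[0,0,0,-0.124,0],[0,0,0,0,0]]]'
python3 - <<'E'
from plant import telemetry,vision,place_of
from h import *
o=telemetry.get_obs();s=vision.snapshot("wrist");T=Ttool(o)@s["tool_from_camera"]
print(o["tool_pos"],o["orientation"],o["joint_pos"].round(1))
cv2.imwrite("pics/w1.png",s["color"][:,:,::-1])
for n,z in (("wing",.041),("bung",0)):
    for d in place_of(n,s)[:2]: print(n,d["conf"],d["xy"],atz(s,d["xy"],z,T))
E
```

```text
clock: 3.87
tool_pos: [0.4823, -0.0146, 0.2437]
orientation: [-180.0, -0.0, -66.9]
force: [-0.1, 0.6, 0.3]
opening: 0.0878
[ 0.48227308 -0.01458473  0.24374972] [-1.79975118e+02 -3.06620084e-03 -6.69200259e+01] [ 21.7   2.1 -22.8   0.  -65.1   1.4]
wing 0.79 [274.6, 188.4] [ 0.48531764 -0.01430843  0.041     ]
bung 0.89 [274.7, 180.7] [ 0.48561173 -0.01465305  0.        ]
```

View pics/w1.png

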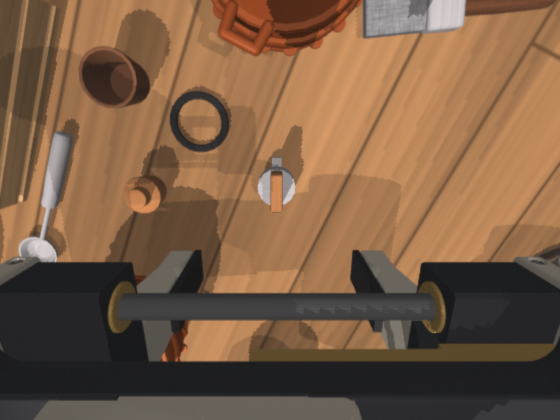

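The wing is centred between the fingers, at column 276 and upright in the image, so I'll descend in two steps.

```bash
python3 -m handwheel '[[[0.001,0,0.025,0,0],[0,0,0.025,0,0],[0,0,0.025,0,0],[0,0,0.025,0,0],[0,0,0.02,0,0],[0,0,0.015,0,0],[0,0,0,0,0]]]'
python3 - <<'E'
from plant import telemetry,vision,place_of
from h import *
o=telemetry.get_obs();s=vision.snapshot("wrist");T=Ttool(o)@s["tool_from_camera"]
cv2.imwrite("pics/w2.png",s["color"][:,:,::-1])
for n,z in (("wing",.041),("bung",0)):
    for d in place_of(n,s)[:2]: 
        p=atz(s,d["xy"],z,T);print(n,d["conf"],d["xy"],p,Ttool(o)[:3,:3].T@(p-o["tool_pos"]))
E
```

```text
clock: 4.6
tool_pos: [0.4807, -0.0161, 0.1057]
orientation: [179.7, 0.0, -67.5]
force: [-0.1, -0.6, 0.7]
opening: 0.0873
wing 0.94 [272.2, 237.0] [ 0.48276623 -0.01218331  0.041     ] [-0.00273586 -0.00377119  0.06470968]
bung 0.58 [270.6, 217.9] [ 0.48463353 -0.01214791  0.        ] [-0.00202481 -0.00572585  0.10569946]
```

View pics/w2.png

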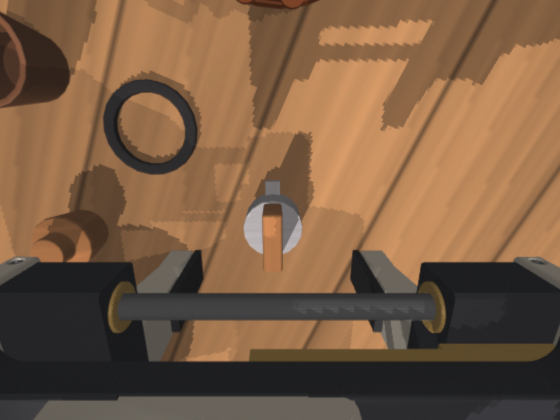

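```bash
python3 -m handwheel '[[[-0.001,-0.003,0.015,0,0],[0,0,0.015,0,0],[0,0,0.015,0,0],[0,0,0.01,0,0],[0,0,0.004,0,0],[0,0,0.0015,0,0],[0,0,0,0,0],[0,0,0,0,0]]]'
python3 - <<'E'
from plant import telemetry,vision,place_of
from h import *
o=telemetry.get_obs();print(o["force"])
s=vision.snapshot("wrist")
cv2.imwrite("pics/w3.png",s["color"][:,:,::-1])
s=vision.snapshot("side")
cv2.imwrite("pics/s3.png",cv2.resize(s["color"][190:330,230:390,::-1],None,fx=4,fy=4))
E
```

```text
clock: 5.42
tool_pos: [0.4857, -0.0132, 0.049]
orientation: [-179.9, -0.0, -67.3]
force: [-0.2, 0.8, -0.3]
opening: 0.088
[-0.16941987  0.78270629 -0.31901021]
```

View pics/w3.png

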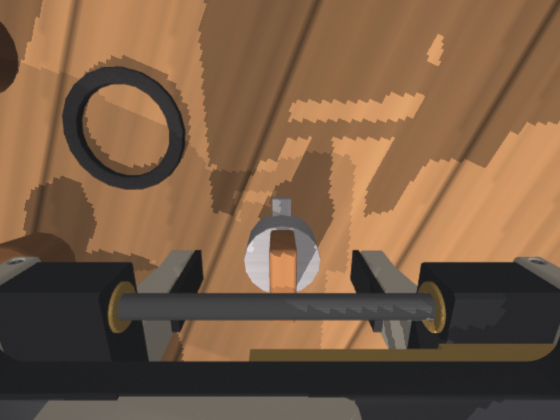

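View pics/s3.png

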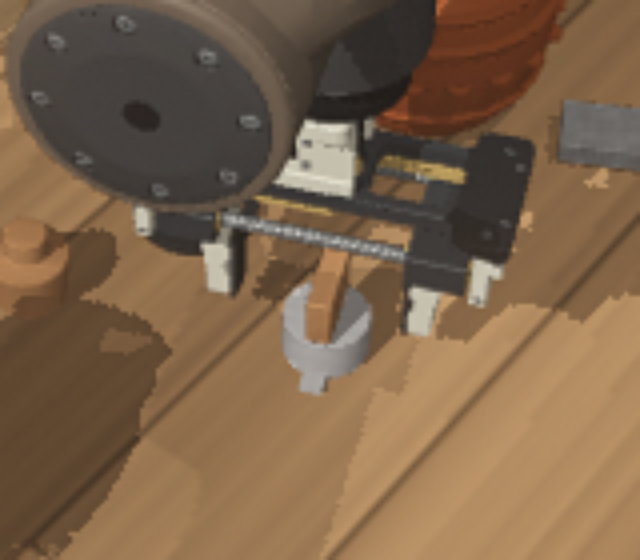

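```bash
cat >> h.py <<'E'
def avg(n=8):
    from plant import telemetry,vision
    P=[];O=[];F=[]
    for i in range(n):
        o=telemetry.get_obs();P.append(o["tool_pos"]);O.append(R.from_euler("xyz",o["orientation"],degrees=True).as_matrix());F.append(np.r_[o["force"],o["moment"]])
        s=vision.snapshot("wrist")
    Rm=R.from_matrix(O).mean(); T=np.eye(4);T[:3,:3]=Rm.as_matrix();T[:3,3]=np.mean(P,0)
    print("pos",np.mean(P,0).round(4),"sd",np.std(P,0).round(4),"rpy",Rm.as_euler("xyz",degrees=True).round(2),"F",np.mean(F,0).round(2),"op",round(o["opening"],4),"t",o["clock"])
    return T,s
E
python3 - <<'E'
from h import *
T,s=avg()
for xy,z in (((282,256),.026),((282,206),.005)):
    p=atz(s,xy,z,T@s["tool_from_camera"]);print(p,T[:3,:3].T@(p-T[:3,3]))
E
```

```text
pos [ 0.4853 -0.0133  0.0485] sd [0.0002 0.0001 0.0003] rpy [-179.95   -0.    -67.25] F [ 0.13  0.09  0.08  0.02  0.15 -0.01] op 0.0878 t 5.8667
[ 0.48380923 -0.01687952  0.026     ] [0.0027093  0.00273404 0.02250627]
[ 0.49331788 -0.04007362  0.005     ] [0.02777501 0.00295029 0.04350732]
```

```bash
python3 -m handwheel '[[[0.0015,0.0027,0.002,0,0],[0,0,0.0022,0,0],[0,0,0,0,0],[0,0,0,0,0],[0,0,0,0,0.5],[0,0,0,0,0.8],[0,0,0,0,1],[0,0,0,0,1],[0,0,0,0,1],[0,0,0,0,1],[0,0,0,0,1],[0,0,0,0,1],[0,0,0,0,1],[0,0,0,0,1],[0,0,0,0,1],[0,0,0,0,1]]]'
python3 - <<'E'
from h import *
T,s=avg(4)
cv2.imwrite("pics/w4.png",s["color"][:,:,::-1])
E
```

```text
clock: 7.25
tool_pos: [0.4831, -0.0159, 0.0438]
orientation: [-180.0, -0.0, -67.3]
force: [2.2, 0.1, -1.1]
opening: 0.0137
pos [ 0.4831 -0.0159  0.0439] sd [0. 0. 0.] rpy [-180.     -0.    -67.25] F [ 0.77  0.03 -0.55  0.03 -0.   -0.  ] op 0.0136 t 7.4
```

View pics/w4.png

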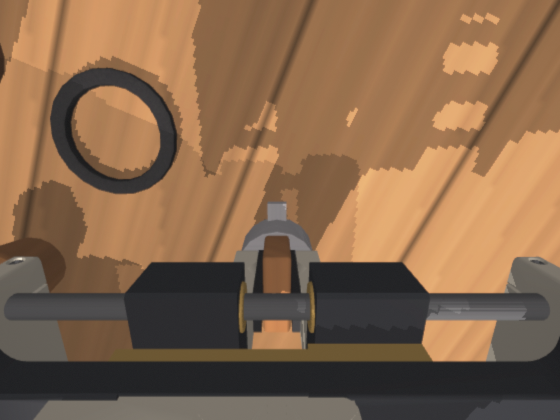

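Gripped: the opening is 13.7 mm, which matches the wing's thickness. Next I'll lift, and work out where the bung's axis sits relative to the tool.

```bash
python3 -m handwheel '[[[0,0,-0.01,0,1],[0,0,-0.025,0,1],[0,0,-0.03,0,1],[0,0,-0.03,0,1],[0,0,-0.03,0,1],[0,0,-0.03,0,1],[0,0,-0.03,0,1],[0,0,-0.02,0,1],[0,0,-0.01,0,1],[0,0,0,0,1],[0,0,0,0,1],[0,0,0,0,1]]]'
python3 - <<'E'
from h import *
T,s=avg(6)
c=s["tool_from_camera"]
for n,xy,d in (("eartip",(277,203),.039),("drumfront",(277,221),.018)):
    p=atz(s,xy,d,c); print(n,p)
cv2.imwrite("pics/w5.png",cv2.resize(s["color"][150:370,180:380,::-1],None,fx=2.7,fy=2.7))
E
```

```text
clock: 8.45
tool_pos: [0.4821, -0.016, 0.257]
orientation: [179.8, 0.0, -67.3]
force: [-1.0, -0.6, -2.0]
opening: 0.0139
pos [ 0.4824 -0.016   0.2573] sd [0.0003 0.     0.0004] rpy [ 1.7984e+02  2.0000e-02 -6.7260e+01] F [-0.11  0.11 -1.9   0.01  0.14 -0.01] op 0.0139 t 8.7
eartip [ 0.03110771 -0.00027675  0.039     ]
drumfront [ 0.02671973 -0.00030585  0.018     ]
```

View pics/w5.png

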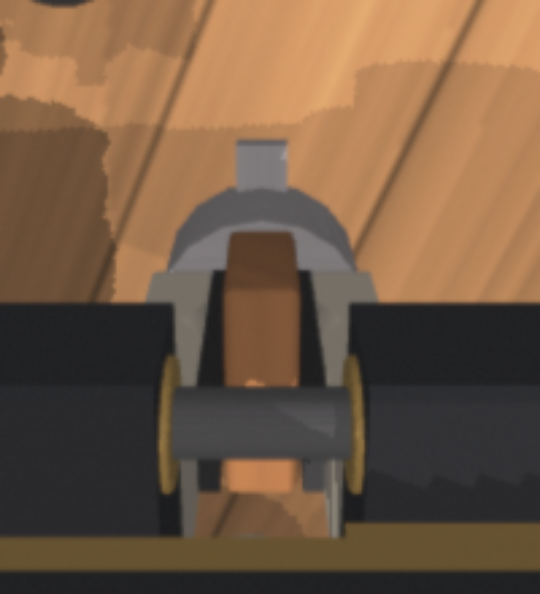

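Run:
```python
from plant import vision
from h import *
s=vision.snapshot("wrist");c=s["tool_from_camera"]
for n,y,d,r in (("eartip",202.2,.039,34),("eartip bottom",201.5,.044,34),("drumtop",232.2,.018,23.5),("wingtop",257.4,-.012,22),("wing foot",236,.018,22)):
    p=atz(s,(276.7,y),d,c); print(n,p*1e3, p[0]*1e3-r)
```

```text
eartip [31.62836959 -0.46422583 39.        ] -2.3716304083629574
eartip bottom [30.64173975 -0.46062479 44.        ] -3.3582602460518878
drumtop [19.93812408 -0.47057248 18.        ] -3.561875917499119
wingtop [ 19.15711877  -0.4884641  -12.        ] -2.842881233956035
wing foot [17.59873198 -0.46927563 18.        ] -4.401268016474553
```

```bash
python3 -m handwheel '[[[0,0,0,-0.12,1],[0,0,0,-0.124,1],[0,0,0,-0.124,1],[0,0,0,-0.124,1],[0,0,0,-0.124,1],[0,0,0,-0.124,1],[0,0,0,-0.124,1],[0,0,0,-0.124,1],[0,0,0,-0.124,1],[0,0,0,-0.124,1],[0,0,0,-0.124,1],[0,0,0,-0.12,1],[0,0,0,0,1]]]' && python3 -m handwheel '[[[-0.0056,0.0217,0,0,1],[-0.0056,0.0217,0,0,1],[-0.0056,0.0217,0,0,1],[-0.0056,0.0217,0,0,1],[-0.0056,0.0217,0,0,1],[-0.0056,0.0217,0,0,1],[-0.0056,0.0217,0,0,1],[-0.0056,0.0217,0,0,1],[-0.0056,0.0217,0,0,1],[-0.0056,0.0217,0,0,1],[0,0,0,0,1],[0,0,0,0,1]]]'
python3 - <<'E'
from h import *
from plant import place_of
T,s=avg(6)
for d in place_of("mouth",s)[:2]: print(d, atz(s,d["xy"],.165,T@s["tool_from_camera"]))
cv2.imwrite("pics/w6.png",s["color"][:,:,::-1])
E
```

```text
clock: 9.88
tool_pos: [0.4831, -0.0159, 0.2587]
orientation: [-180.0, 0.0, 17.9]
force: [0.6, 0.3, -1.8]
opening: 0.0137
clock: 10.88
tool_pos: [0.4949, -0.2406, 0.2583]
orientation: [-180.0, 0.0, 17.2]
force: [0.6, 0.3, -2.5]
opening: 0.0134
pos [ 0.495  -0.2395  0.2587] sd [0.0001 0.0006 0.0002] rpy [-1.7999e+02  1.0000e-02  1.7400e+01] F [ 0.2   0.06 -1.86 -0.09  0.11  0.01] op 0.0136 t 11.1333
{'xy': [275.3, 135.5], 'conf': 0.6} [ 0.56096085 -0.21754654  0.165     ]
{'xy': [274.9, 249.5], 'conf': 0.4} [ 0.47008603 -0.2455839   0.165     ]
```

View pics/w6.png

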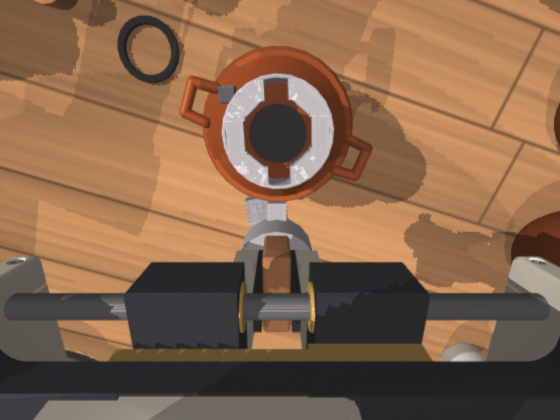

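Run:
```python
from h import *
T,s=avg(2)
im=s["color"].astype(int)
c=s["tool_from_camera"]; zt=T[2,3]-.165
m=((im.min(2)>110)&(im.max(2)-im.min(2)<50)).astype(np.uint8); m[196:]=0;m[:60]=0;m[:,:215]=0;m[:,345:]=0
m[:105,:240]=0
ys,xs=np.nonzero(m);h=cv2.convexHull(np.stack([xs,ys],1).astype(np.int32))[:,0]
P=np.array([atz(s,p,zt,c)[:2]*1e3 for p in h])
# algebraic circle
A=np.c_[2*P,np.ones(len(P))];x=np.linalg.lstsq(A,(P**2).sum(1),rcond=None)[0];r=np.sqrt(x[2]+x[0]**2+x[1]**2)
print("circle tool mm",x[:2],r, np.abs(np.hypot(*(P-x[:2]).T)-r).max())
cen=x[:2]
# rectified top view of rim plane: 4px/mm
g=np.array([[cen[0]+ (300-i)/6, cen[1]+(j-300)/6] for i in (0,600) for j in (0,600)])
def px(p): return proj(s,[p[0]/1e3,p[1]/1e3,zt],c)
src=np.float32([px(p) for p in g]);H=cv2.getPerspectiveTransform(src,np.float32([[0,0],[600,0],[0,600],[600,600]]))
w=cv2.warpPerspective(s["color"],H,(600,600))
# angular profile at r 31..40
th=np.radians(np.arange(0,360,1.0)); sat=[]
for t in th:
    v=[]
    for rr in np.arange(32,40,1):
        q=w[int(300-rr*6*np.cos(t)),int(300+rr*6*np.sin(t))].astype(int); v.append(q[0]-q[2]>40)
    sat.append(np.mean(v))
sat=np.array(sat)
print([ (i,round(a,1)) for i,a in enumerate(sat) if a>.3])
for a in range(0,360,30): cv2.line(w,(300,300),(int(300+150*np.sin(np.radians(a))),int(300-150*np.cos(np.radians(a)))),(0,255,0),1)
cv2.circle(w,(300,300),258,(0,0,255),1);cv2.circle(w,(300,300),156,(0,0,255),1)
cv2.imwrite("pics/w7.png",w[:,:,::-1])
print("world",(T@np.r_[cen/1e3,zt,1])[:3])
```

```text
pos [ 0.4952 -0.2391  0.2591] sd [0. 0. 0.] rpy [ 1.7999e+02 -2.0000e-02  1.7570e+01] F [ 0.2   0.12 -2.19 -0.11  0.13  0.02] op 0.0138 t 11.2833
circle tool mm [70.55575227  0.26635659] 42.44535103237843 0.23406256561756322
[(0, np.float64(0.6)), (1, np.float64(0.6)), (2, np.float64(0.6)), (3, np.float64(0.6)), (4, np.float64(0.6)), (5, np.float64(0.6)), (6, np.float64(0.6)), (7, np.float64(0.6)), (8, np.float64(0.6)), (9, np.float64(0.6)), (10, np.float64(0.6)), (11, np.float64(0.6)), (169, np.float64(0.4)), (170, np.float64(0.4)), (171, np.float64(0.4)), (186, np.float64(0.4)), (187, np.float64(0.4)), (345, np.float64(0.6)), (346, np.float64(0.6)), (347, np.float64(0.6)), (348, np.float64(0.6)), (349, np.float64(0.6)), (350, np.float64(0.6)), (351, np.float64(0.6)), (352, np.float64(0.6)), (353, np.float64(0.6)), (354, np.float64(0.6)), (355, np.float64(0.6)), (356, np.float64(0.6)), (357, np.float64(0.6)), (358, np.float64(0.8)), (359, np.float64(0.8))]
world [ 0.56260813 -0.21800986  0.16502647]
```

View pics/w7.png

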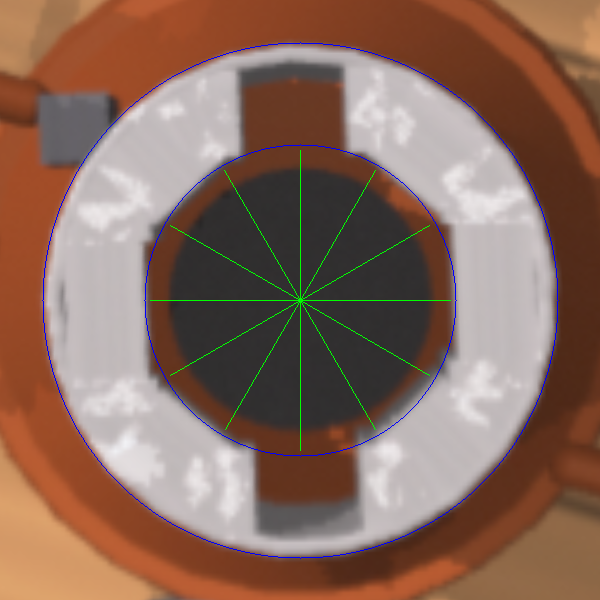

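The rectified view shows the collar circle centred and the gaps turned 2.4° anticlockwise of the tool axis. I'll move over the mouth and turn −0.042.

```bash
python3 -m handwheel '[[[0.012,0.0007,0,0,1],[0.016,0,0,0,1],[0.016,0,0,0,1],[0.016,0,0,0,1],[0.0136,0,0,0,1],[0,0,0,-0.042,1],[0,0,0,0,1],[0,0,0.015,0,1],[0,0,0.015,0,1],[0,0,0.01,0,1],[0,0,0.004,0,1],[0,0,0,0,1],[0,0,0,0,1]]]'
python3 - <<'E'
from h import *
from plant import vision
T,s=avg(6)
a=s["color"][100:380,140:420]
b=vision.snapshot("side")["color"][120:190,305:375];c=vision.snapshot("top")["color"][160:240,345:425]
r=lambda i:cv2.resize(i,(390,390),interpolation=cv2.INTER_CUBIC)
cv2.imwrite("pics/w8.png",s["color"][:,:,::-1])
cv2.imwrite("pics/s8.png",np.hstack([r(b),r(c)])[:,:,::-1])
print("bung axis",(T@[-.003,-.0005,.0439,1])[:3])
E
```

```text
clock: 12.42
tool_pos: [0.5658, -0.2183, 0.2152]
orientation: [180.0, -0.0, 19.9]
force: [-0.0, -0.3, -1.0]
opening: 0.0137
pos [ 0.5659 -0.2183  0.2157] sd [0.0001 0.     0.0002] rpy [ 1.7996e+02 -5.0000e-02  1.9950e+01] F [ 0.2  -0.34 -1.92 -0.1   0.12  0.  ] op 0.0138 t 12.6667
bung axis [ 0.56297051 -0.21882878  0.17175122]
```

View pics/w8.png

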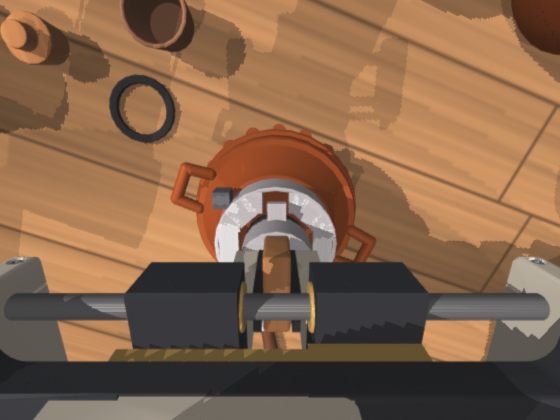

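View pics/s8.png

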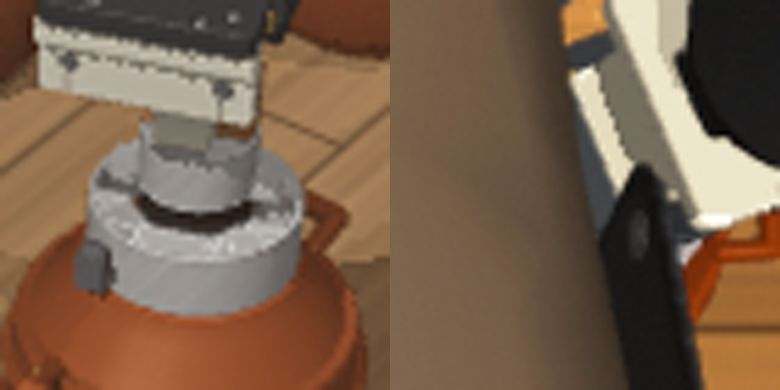

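Run:
```python
from h import *
T,s=avg(1)
im=s["color"].astype(int);c=s["tool_from_camera"];zt=T[2,3]-.165
m=((im.min(2)>110)&(im.max(2)-im.min(2)<50)).astype(np.uint8); m[250:]=0;m[:172]=0;m[:,:200]=0;m[:,345:]=0;m[:207,:234]=0
P=[]
for x in range(222,333):
    y=np.nonzero(m[:,x])[0]
    if len(y) : P.append(atz(s,(x,y[0]-.5),zt,c)[:2]*1e3)
P=np.array(P)
from scipy.optimize import least_squares
f=least_squares(lambda q:np.hypot(P[:,0]-q[0],P[:,1]-q[1])-42.6,[0,0],loss="soft_l1");print(f.x,np.abs(f.fun).mean(),len(P))
v=s["color"][160:260,215:340];cv2.imwrite("pics/w9.png",cv2.resize(v[:,:,::-1],None,fx=6,fy=6,interpolation=cv2.INTER_CUBIC))
```

```text
pos [ 0.5656 -0.2182  0.2152] sd [0. 0. 0.] rpy [ 1.7999e+02 -3.0000e-02  1.9950e+01] F [ 0.8   0.28 -1.89 -0.08  0.13  0.02] op 0.0137 t 12.8167
[ 0.09449916 -3.29574048] 1.5900070995228275 111
```

View pics/w9.png

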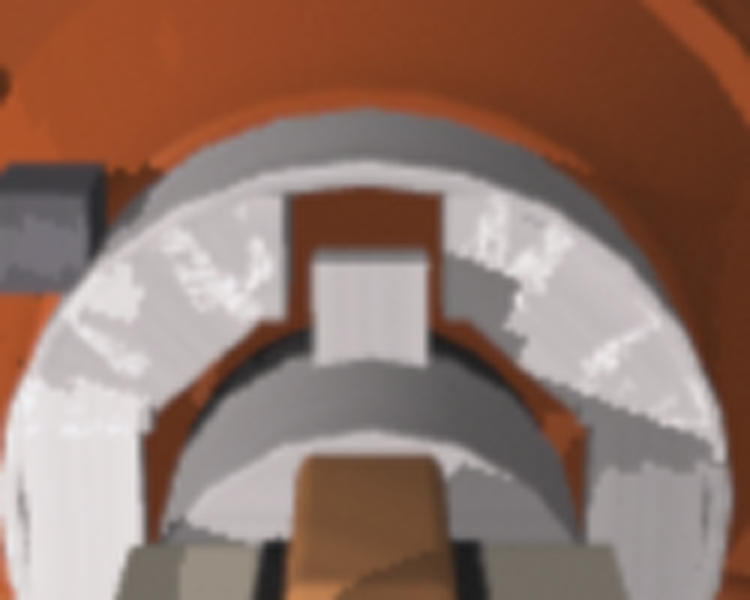

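Run:
```python
from h import *
from plant import vision
s=vision.snapshot("wrist");c=s["tool_from_camera"];zt=.2155-.165
for n,x,y,z in (("rimtop",276.3,187,zt),("gapL",215+290/6,160+320/6,zt),("gapR",215+443/6,160+320/6,zt),("gap outer",276,160+188/6,zt),("ear tip top",276.9,160+252/6,.039),("earL",215+313/6,210,.039),("earR",215+430/6,210,.039)):
    print(n,atz(s,(x,y),z,c)*1e3)
```

```text
rimtop [39.62589552 -0.41215087 50.5       ]
gapL [21.47884041 -9.13365997 50.5       ]
gapR [21.48214948  8.02303225 50.5       ]
gap outer [36.70964455 -0.60886774 50.5       ]
ear tip top [ 3.27489668e+01 -3.45886600e-02  3.90000000e+01]
earL [27.50317169 -6.16224499 39.        ]
earR [27.50555901  6.12209406 39.        ]
```

```bash
python3 -m handwheel '[[[-0.0005,-0.0004,0.003,0,1],[0,0,0.003,0,1],[0,0,0.0025,0,1],[0,0,0.0015,0,1],[0,0,0,0,1],[0,0,0,0,1]]]'
python3 - <<'E'
from h import *
T,s=avg(4)
v=s["color"][160:270,215:340];cv2.imwrite("pics/w10.png",cv2.resize(v[:,:,::-1],None,fx=5,fy=5,interpolation=cv2.INTER_CUBIC))
E
```

```text
clock: 13.42
tool_pos: [0.5649, -0.2179, 0.2049]
orientation: [180.0, 0.0, 20.0]
force: [0.3, -0.0, -1.5]
opening: 0.0137
pos [ 0.5649 -0.2179  0.2049] sd [0. 0. 0.] rpy [179.99  -0.    19.95] F [ 0.08  0.04 -1.01 -0.1   0.19  0.  ] op 0.0142 t 13.5667
```

View pics/w10.png

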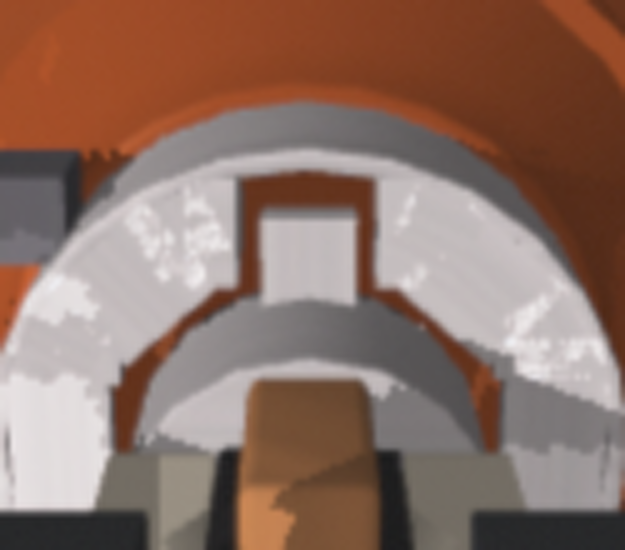

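The ear is centred in the gap and goes in freely. Next I'll press down.

```bash
python3 -m handwheel '[[[0,0,0.0015,0,1],[0,0,0.0015,0,1],[0,0,0.0015,0,1],[0,0,0.0015,0,1],[0,0,0,0,1],[0,0,0,0,1]]]'; python3 -c "
from h import *
avg(3)"
```

```text
clock: 14.12
tool_pos: [0.5651, -0.218, 0.1992]
orientation: [180.0, -0.0, 20.0]
force: [-0.9, 0.8, 5.1]
opening: 0.0142
pos [ 0.565  -0.218   0.1992] sd [0. 0. 0.] rpy [ 1.7998e+02 -2.0000e-02  1.9960e+01] F [-1.44  0.68  5.65  0.27  0.79 -0.03] op 0.0141 t 14.2167
```

```bash
python3 -m handwheel '[[[0,0,0.0015,0,1],[0,0,0.0015,0,1],[0,0,0.001,0,1],[0,0,0.001,0,1],[0,0,0,0,1],[0,0,0,0,1]]]'; python3 -c "
from h import *
avg(3)"
```

```text
clock: 14.77
tool_pos: [0.5651, -0.218, 0.1947]
orientation: [180.0, -0.0, 20.0]
force: [-3.1, 2.1, 8.8]
opening: 0.014
pos [ 0.5651 -0.218   0.1948] sd [0. 0. 0.] rpy [ 1.7996e+02 -4.0000e-02  1.9970e+01] F [-2.66  1.94  8.27  0.66  1.25 -0.02] op 0.0139 t 14.8667
```

```bash
python3 -m handwheel '[[[-0.0007,-0.0007,0.0012,0,1],[0,0,0,0,1],[0,0,0,0,1]]]'; python3 -c "
from h import *
avg(3)"
```

```text
clock: 15.17
tool_pos: [0.565, -0.218, 0.1941]
orientation: [179.9, -0.1, 20.0]
force: [-0.3, -0.1, 9.5]
opening: 0.0136
pos [ 0.565  -0.2179  0.1941] sd [0. 0. 0.] rpy [ 1.7989e+02 -1.2000e-01  1.9980e+01] F [-0.77  0.46  8.69  0.04  0.61  0.  ] op 0.0137 t 15.2667
```

```bash
python3 -m handwheel '[[[0,0,0.0008,0,1],[0,0,0,0,1],[0,0.0001,0,0.04,1],[0,0.0002,0,0.08,1],[0,0.0002,0,0.08,1],[0,0.0002,0,0.08,1],[0,0,0,0,1],[0,0,0,0,1]]]'; python3 -c "
from h import *
avg(3)"
```

```text
clock: 15.98
tool_pos: [0.5655, -0.2188, 0.1936]
orientation: [179.9, -0.2, 3.9]
force: [-0.5, -0.5, 9.1]
opening: 0.0139
pos [ 0.5655 -0.2188  0.1936] sd [0. 0. 0.] rpy [179.9   -0.19   3.92] F [-0.06 -0.73  9.59 -0.16  0.41 -0.05] op 0.0139 t 16.0833
```

```bash
python3 -m handwheel '[[[0,0.0002,0,0.08,1],[0,0.0002,0,0.08,1],[0,0.0002,0,0.08,1],[0,0.0002,0,0.08,1],[0,0.0002,0,0.08,1],[0,0,0,0,1],[0,0,0,0,1]]]'
python3 - <<'E'
from h import *
T,s=avg(3)
v=s["color"][150:270,200:350];cv2.imwrite("pics/w11.png",cv2.resize(v[:,:,::-1],None,fx=5,fy=5,interpolation=cv2.INTER_CUBIC))
E
```

```text
clock: 16.72
tool_pos: [0.5655, -0.2198, 0.1936]
orientation: [180.0, -0.2, -19.0]
force: [-0.8, -0.1, 9.4]
opening: 0.0136
pos [ 0.5655 -0.2198  0.1936] sd [0. 0. 0.] rpy [179.98  -0.22 -19.  ] F [-0.59 -0.54  9.24 -0.17  0.41 -0.07] op 0.0137 t 16.8167
```

View pics/w11.png

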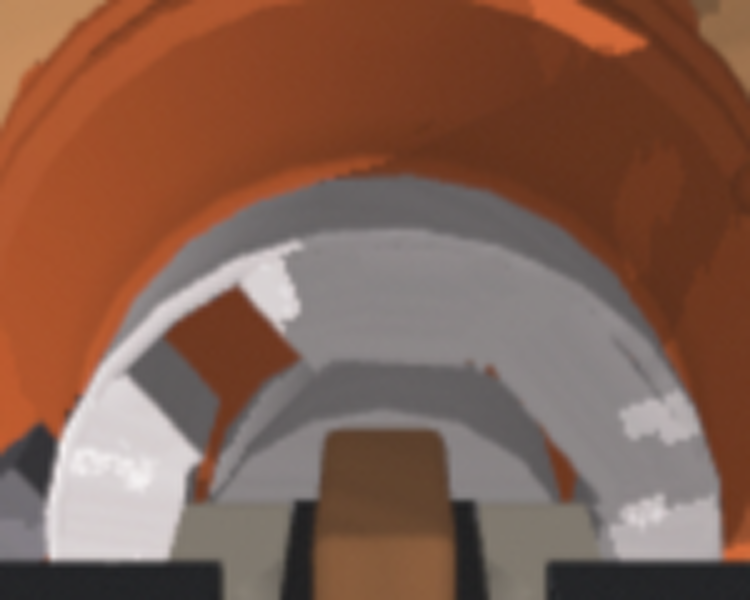

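The gap is empty and the ear has gone under the rim. I'll turn the remaining 51°.

```bash
python3 -m handwheel '[[[0,0.0002,0,0.08,1],[0,0.0002,0,0.08,1],[0,0.0002,0,0.08,1],[0,0.0002,0,0.08,1],[0,0.0002,0,0.08,1],[0,0.0002,0,0.08,1],[0,0.0002,0,0.08,1],[0,0.0002,0,0.08,1],[0,0.0002,0,0.08,1],[0,0.0002,0,0.08,1],[0,0.0002,0,0.08,1],[0,0,0,0.01,1],[0,0,0,0,1],[0,0,0,0,1]]]'
python3 - <<'E'
from h import *
T,s=avg(3)
v=s["color"][150:270,200:350];cv2.imwrite("pics/w12.png",cv2.resize(v[:,:,::-1],None,fx=5,fy=5,interpolation=cv2.INTER_CUBIC))
E
```

```text
clock: 18.03
tool_pos: [0.564, -0.2214, 0.1936]
orientation: [-179.8, -0.2, -70.0]
force: [-1.0, 0.3, 9.1]
opening: 0.0139
pos [ 0.564  -0.2214  0.1936] sd [0. 0. 0.] rpy [-1.7985e+02 -1.5000e-01 -6.9980e+01] F [-0.42  0.02  8.99 -0.14  0.41 -0.1 ] op 0.014 t 18.1333
```

View pics/w12.png

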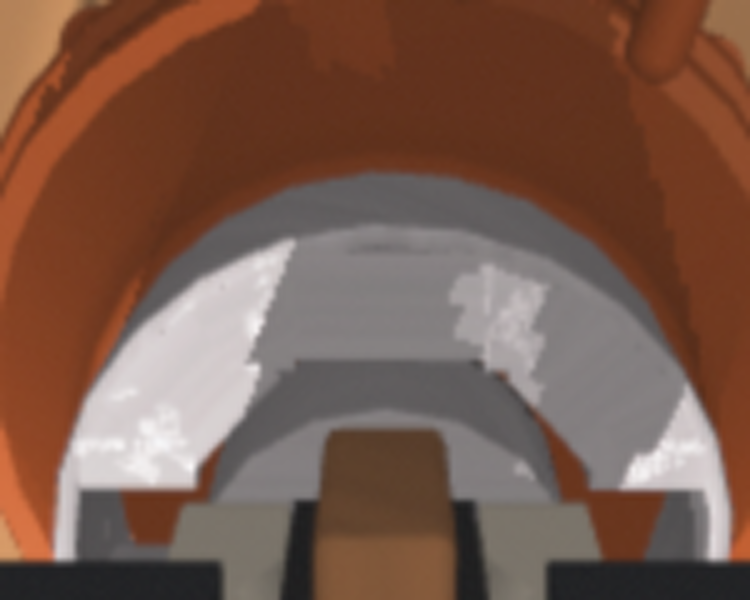

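The two gaps now sit symmetrically left and right, so the turn is 90°. I'll ease up slowly so the spring seats the ears.

```bash
python3 -m handwheel '[[[0,0,-0.001,0,1],[0,0,-0.001,0,1],[0,0,-0.001,0,1],[0,0,-0.001,0,1],[0,0,0,0,1],[0,0,0,0,1]]]'; python3 -c "
from h import *
avg(3)"; python3 -m handwheel '[[[0,0,-0.0008,0,1],[0,0,-0.0008,0,1],[0,0,0,0,1],[0,0,0,0,1]]]'; python3 -c "
from h import *
avg(3)"
```

```text
clock: 18.68
tool_pos: [0.564, -0.2214, 0.1973]
orientation: [-179.9, -0.1, -70.0]
force: [0.1, -0.6, 7.1]
opening: 0.0138
pos [ 0.564  -0.2214  0.1972] sd [0. 0. 0.] rpy [-1.7985e+02 -1.4000e-01 -6.9980e+01] F [ 0.3  -0.73  6.86 -0.39 -0.   -0.04] op 0.0138 t 18.7833
clock: 19.17
tool_pos: [0.564, -0.2214, 0.1987]
orientation: [-179.9, -0.1, -70.0]
force: [1.5, -1.5, 5.4]
opening: 0.0136
pos [ 0.564  -0.2214  0.1986] sd [0. 0. 0.] rpy [-1.7986e+02 -1.3000e-01 -6.9980e+01] F [ 1.79 -1.58  5.64 -0.48 -0.15 -0.03] op 0.0139 t 19.2667
```

```bash
python3 -m handwheel '[[[0,0,-0.0006,0,1],[0,0,-0.0006,0,1],[0,0,0,0,1],[0,0,0,0,1]]]'; python3 -c "
from h import *
avg(3)"; python3 -m handwheel '[[[0,0,-0.0006,0,1],[0,0,-0.0006,0,1],[0,0,0,0,1],[0,0,0,0,1]]]'; python3 -c "
from h import *
avg(3)"
```

```text
clock: 19.65
tool_pos: [0.5637, -0.2212, 0.1993]
orientation: [-179.9, -0.1, -70.0]
force: [3.5, -2.7, 4.5]
opening: 0.0142
pos [ 0.5636 -0.2211  0.1993] sd [0.0001 0.0001 0.    ] rpy [-1.799e+02 -8.000e-02 -6.999e+01] F [ 3.07 -2.26  4.84 -0.72 -0.92 -0.03] op 0.0143 t 19.75
clock: 20.13
tool_pos: [0.5629, -0.2207, 0.1994]
orientation: [-180.0, 0.0, -70.0]
force: [3.7, -2.3, -0.2]
opening: 0.0138
pos [ 0.5629 -0.2206  0.1994] sd [0. 0. 0.] rpy [-1.7998e+02  1.0000e-02 -7.0010e+01] F [ 3.87 -2.73  0.31 -0.94 -1.49  0.  ] op 0.0138 t 20.2333
```

The rise stopped at a TCP height of 0.1994, with the bung's underside about 9.5 mm below the mouth, and the load fell away. The ears are in the catches. I'll release and lift clear.

```bash
python3 -m handwheel '[[[0,0,0,0,0.75],[0,0,0,0,0.6],[0,0,0,0,0.5],[0,0,0,0,0.4],[0,0,0,0,0.3],[0,0,0,0,0.3],[0,0,0,0,0.3],[0,0,-0.01,0,0.3],[0,0,-0.015,0,0.3],[0,0,-0.02,0,0.3],[0,0,-0.02,0,0.3],[0,0,-0.02,0,0.3],[0,0,-0.02,0,0.3],[0,0,0,0,0.3]]]'
python3 - <<'E'
from h import *
T,s=avg(3)
cv2.imwrite("pics/w13.png",s["color"][:,:,::-1])
E
```

```text
clock: 21.45
tool_pos: [0.5642, -0.2215, 0.3105]
orientation: [-179.7, -0.3, -70.0]
force: [0.8, 0.4, 1.0]
opening: 0.0612
pos [ 0.5636 -0.2211  0.3084] sd [0.0005 0.0003 0.0017] rpy [-1.7976e+02 -1.5000e-01 -6.9990e+01] F [-0.03  0.06  0.28 -0.    0.13  0.  ] op 0.0615 t 21.55
```

View pics/w13.png

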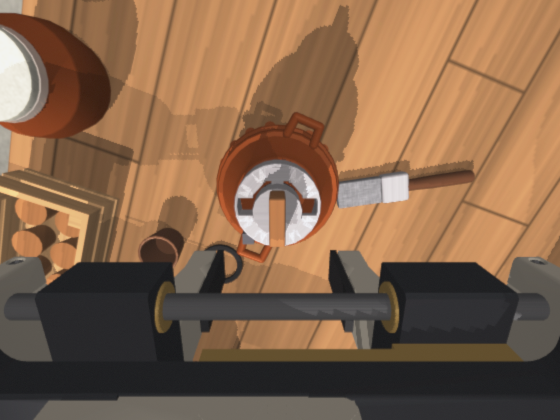

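The bung sits in the collar with its wing square to the gaps at (247,205) and (308,205). I'll check the height and tilt from the side camera.

Run:
```python
from h import *
from plant import vision, place_of
s=vision.snapshot("side");cv2.imwrite("pics/s14.png",cv2.resize(s["color"][95:245,260:420,::-1],None,fx=3.7,fy=3.7,interpolation=cv2.INTER_CUBIC))
cv2.imwrite("pics/s14f.png",s["color"][:,:,::-1])
print([(d["conf"],d["xy"]) for d in place_of("wing",s)[:2]], proj(s,[.562,-.2185,.165-.0095+.041]), proj(s,[.562,-.2185,.165-.004+.041]))
for z in (-.0095,-.004,-.013): print("wing top",z,proj(s,[.562,-.2185,.165+z+.056]))
```

```text
[(0.56, [341.4, 142.9])] [341.11843892 142.89270342] [341.29154687 140.81326794]
wing top -0.0095 [341.5932534  137.18905977]
wing top -0.004 [341.76950922 135.07181086]
wing top -0.013 [341.48169743 138.52911041]
```

View pics/s14.png

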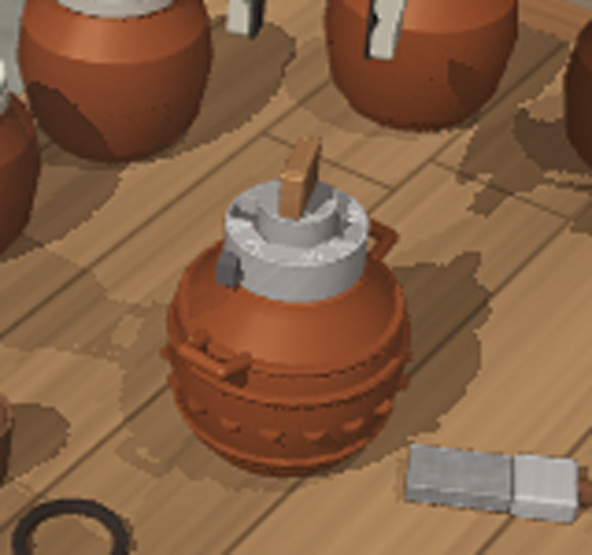

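View pics/s14f.png

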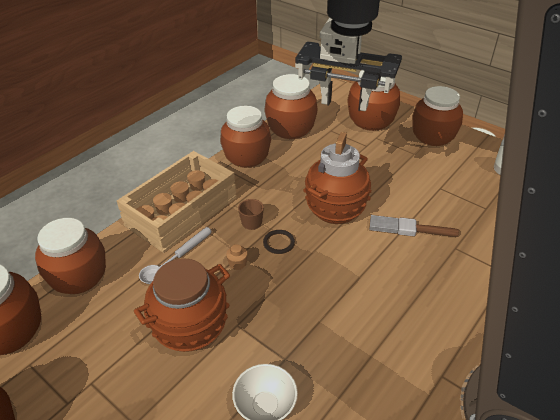

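The wing is upright at (341,143), which matches the prediction for the caught depth (9.5 mm) of (341.1,142.9). Everything else is where it was. Handing in.

```bash
python3 -c "
from plant import close_job
print(close_job())"
```

```text
the job is handed in; nothing more can be done
None
```

I closed the open-collared jar with the winged bung and handed the job in at about 21.6 s of the 72 s allowed.

- **What I did:** I gripped the bung by its wing and set its ears in the collar's gaps, which I measured at about 20° from world x. I pressed it about 15 mm below the rim and turned it 90° clockwise. Then I let the spring raise the ears into the catches, let go and lifted clear.
- **Forces:** The readings taken after each move never showed more than about 12 N pressing down, or about 5 N sideways.
- **Caught:** On the way up the bung stopped about 9.5 mm below the mouth and the upward push dropped to about zero, so the catches were holding it. After release, the side camera had the wing at (341.4, 142.9), against (341.1, 142.9) predicted for the caught depth. The wrist view showed the wing square to the gaps.
- **Bystanders:** By eye, the other things are where they were in the side view.
- **Disagreements:** The first gap angle, from the top camera, was 17.5°, while the wrist camera gave 20°. I used 20° and the ears went in freely. My estimates of where the bung sat in the grip differed by 1–2 mm. That probably caused the small side forces while pressing, most of which went after a 1 mm correction.

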